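Clear the coffee tray

TASK

Clear the coffee tray into the three open boxes on the bench: both white cups into the low square wooden box, the steel spoon into the long steel box with the wooden spoon, and the spice jar into the small slatted wooden crate beside the jar already there. Cups and jars are set down gently and stand upright on the floor of their box, never knocked over; both spoons lie wholly inside theirs, below its rim. The sugar bowl stays where it is on the tray, and the coffee pot and the yellow ladle where they are on the bench.

Things in the scene. Friction and masses are not known exactly. Their poses are not given: they have to be found in the camera images.
- cup1: White handleless china coffee cup (cini), standing upright, 50 mm high. Outside diameter 35 mm at the foot, 51 at 14 mm up, 59 at 28 mm up, 62 at the rim; wall 3 mm. About 90 g. Origin: centre of the underside; z up along the cup's axis.
- cup2: White handleless china coffee cup (cini), standing upright, 50 mm high. Outside diameter 35 mm at the foot, 51 at 14 mm up, 59 at 28 mm up, 62 at the rim; wall 3 mm. About 90 g. Origin: centre of the underside; z up along the cup's axis. Same as cup1.
- spoon1: Steel coffee spoon, 135 mm long, lying flat on the tray close beside a cup. Handle 9 mm wide, 5 mm thick, from x = -66 to 36 mm (12 mm wide at its end), rising from z = 3 to 9 mm; round bowl 32 mm across, 9 mm deep, centre x = 52. About 30 g, balance near x = 12. Origin: mid-length, on the underside; x towards the bowl, z up.
- spoon2: Wooden coffee spoon of the same shape, already lying lengthwise in the spoon box. Handle 9 mm wide, 5 mm thick, from x = -66 to 36 mm (12 mm wide at its end), rising from z = 3 to 9 mm; round bowl 32 mm across, 9 mm deep, centre x = 52. About 30 g, balance near x = 12. Origin: mid-length, on the underside; x towards the bowl, z up.
- spoon1_bowl (a point): Centre of spoon1's bowl, 6 mm above its underside.
- spoon1_end (a point): Tip of spoon1's handle.
- spoon2_bowl (a point): Centre of spoon2's bowl, 6 mm above its underside.
- spoon2_end (a point): Tip of spoon2's handle.
- jar1: Taller spice jar: closed amber glass jar with a steel cap, 72 mm high with the cap, 42 mm in diameter, standing on the tray, to be put away. About 120 g. Origin: centre of the underside; z up.
- jar2: Squat spice jar: closed amber glass jar with a steel cap, 60 mm high with the cap, 50 mm in diameter, already standing in the crate near its -x end, where it stays. About 120 g. Origin: centre of the underside; z up.
- tray: Plain aluminium serving tray, fixed, 330 mm (x) by 400 mm (y), rim 21 mm high, floor top 3 mm above the bench. Origin: centre of its underside; z up. The four things to sort (cup1, cup2, spoon1, jar1) and the sugar bowl stand or lie on it.
- cup_box: Low square wooden box for the cups, fixed, 146 by 146 mm outside, 25 mm high, walls and floor 6 mm thick (inside 134 by 134 mm). Origin: centre of its underside; x and y along its sides.
- spoon_box: Long narrow steel box for the spoons, fixed, 190 mm (x) by 88 mm (y) outside, 40 mm high, walls and floor 4 mm thick (inside 182 by 80 mm). Origin: centre of its underside; x along its length.
- jar_box: Small slatted wooden crate for the spice jars, fixed, 128 mm (x) by 78 mm (y) outside, 30 mm high, walls and floor 5 mm thick (inside 118 by 68 mm), with a post 10 mm square inside each corner, reaching 15 mm inward from the outer faces. Origin: centre of its underside; x along its length, z up.
- jebena: Bystander: brown clay coffee pot (jebena) standing loose between the tray and the boxes, 194 mm high. Belly 124 mm across at 45 mm up, narrowing to a 36-46 mm neck above 130 mm; a loop handle reaches 64 mm from the axis towards its +y between 80 and 160 mm up. Origin: centre of its underside.
- sugar_bowl: Bystander: blue china sugar bowl with a lid, loose, 72 mm across, 73 mm high, standing on the tray among the things to sort; it stays there. Origin: centre of its underside.
- ladle: Bystander: yellow plastic ladle, loose, lying beyond the coffee pot; bowl 92 mm across and 35 mm high centred at x = 110 mm, handle to x = -166 mm. Origin: on the bench under the handle; x towards the bowl.

How it is judged:
At the end, for the whole second after the job is handed in: Both cups stand on the cup box floor, both jars on the jar crate floor (within 4 mm of it, under 7 degrees off upright); both spoons lie in the spoon box, both ends 2 mm or more below its rim; all at rest; coffee pot, sugar bowl and ladle within 25 mm of their start (x of cup1 in the frame of cup_box between -0.067 and 0.067 m and y of cup1 in the frame of cup_box between -0.067 and 0.067 m and z of cup1 in the frame of cup_box between 0.003 and 0.01 m and angle between each of cup1, jar1, cup2, jar2's own z axis and vertical below 0.12 rad and linear speed of each of cup1, jar1, spoon1, cup2, jar2, spoon2 below 0.02 m/s and x of jar1 in the frame of jar_box between -0.059 and 0.059 m and y of jar1 in the frame of jar_box between -0.034 and 0.034 m and z of jar1 in the frame of jar_box between 0.002 and 0.009 m and x of spoon1_bowl in the frame of spoon_box between -0.091 and 0.091 m and y of spoon1_bowl in the frame of spoon_box between -0.04 and 0.04 m and z of spoon1_bowl in the frame of spoon_box between 0.003 and 0.038 m and x of spoon1_end in the frame of spoon_box between -0.091 and 0.091 m and y of spoon1_end in the frame of spoon_box between -0.04 and 0.04 m and z of spoon1_end in the frame of spoon_box between 0.003 and 0.038 m and x of cup2 in the frame of cup_box between -0.067 and 0.067 m and y of cup2 in the frame of cup_box between -0.067 and 0.067 m and z of cup2 in the frame of cup_box between 0.003 and 0.01 m and x of jar2 in the frame of jar_box between -0.059 and 0.059 m and y of jar2 in the frame of jar_box between -0.034 and 0.034 m and z of jar2 in the frame of jar_box between 0.002 and 0.009 m and x of spoon2_bowl in the frame of spoon_box between -0.091 and 0.091 m and y of spoon2_bowl in the frame of spoon_box between -0.04 and 0.04 m and z of spoon2_bowl in the frame of spoon_box between 0.003 and 0.038 m and x of spoon2_end in the frame of spoon_box between -0.091 and 0.091 m and y of spoon2_end in the frame of spoon_box between -0.04 and 0.04 m and z of spoon2_end in the frame of spoon_box between 0.003 and 0.038 m and distance of each of jebena, sugar_bowl, ladle from where it was at the start of the episode below 0.025 m); the robot touches nothing.
It fails at once if the coffee pot, sugar bowl or ladle is pushed more than 25 mm from its place (distance of any of jebena, sugar_bowl, ladle from where it was at the start of the episode above 0.025 m).
It fails at once if the coffee pot or sugar bowl is tipped more than 15 degrees (angle between any of jebena, sugar_bowl's own z axis and vertical above 0.26 rad).
It fails at once if a cup or jar is let fall or slammed into its box (over 0.6 m/s inside it: a drop of about 2 cm) ((horizontal distance between cup1 and cup_box below 0.09 m and z of cup1 in the frame of cup_box below 0.045 m and linear speed of cup1 above 0.6 m/s) or (horizontal distance between cup2 and cup_box below 0.09 m and z of cup2 in the frame of cup_box below 0.045 m and linear speed of cup2 above 0.6 m/s) or (horizontal distance between jar1 and jar_box below 0.09 m and z of jar1 in the frame of jar_box below 0.045 m and linear speed of jar1 above 0.6 m/s) or (horizontal distance between jar2 and jar_box below 0.09 m and z of jar2 in the frame of jar_box below 0.045 m and linear speed of jar2 above 0.6 m/s)).
It fails at once if a cup or jar is knocked over (tipped more than 45 degrees) (angle between any of cup1, cup2, jar1, jar2's own z axis and vertical above 0.785 rad).
It also fails if it takes over 72 s, if anything falls off the work surface, if the arm or the gripper's body presses on something with over 40 N, if the wrist force passes 120 N, or if a joint passes its speed limit or range.

ROBOT

A 6-joint arm with a two-finger parallel gripper is mounted at the origin on the work surface. World frame = base frame: x ahead of the robot, y to its left, z up, the work surface at z = 0. Lengths are in m, angles in rad, forces in N, time in s.
With the tool pointing down it reaches from about 0.3 to 0.775 m from the base axis. Payload 14.6 kg.
Tool frame: the origin (TCP) lies at the very end of the fingers, on their centre line; the grasp point (between the pads) lies 19 mm behind it; z points along the fingers, y is the line along which they close (so a half turn about z gives the same grasp; the last joint's range is limited). The gripper opens to 94 mm and grips with 3 to 60 N. Pads are 16 mm wide; open, the fingers measure 119 mm over their backs; the gripper's body (75 mm by 177 mm) begins 78 mm behind the grasp point.
Start: joints at [-1.253, 0.3, 1.521, -0, 1.321, -0.067], TCP at [0.206, -0.51, 0.205] pointing down, gripper open.
Joint ranges: [-3.03, 3.03], [-0.79, 2.21], [0.23, 2.52], [-1.04, 4.18], [0, 3.07], [-2.55, 2.55]. Speed limits (rad/s): [2.22, 2.22, 2.57, 3.14, 3.14, 3.14].

INTERFACE

Orientations are given as a unit quaternion [x, y, z, w].
In Python, from station import readout, eyes, job, nets gives the robot as it stands.
- The arm moves only by the tool servo_tool, never from a script. Its argument "plan" is a list of rows, each an object with "dp": the shift along the tool's x, y, z in mm, a list of three; "angular": the turn, a rotation vector about the tool's x, y, z in rad, a list of three; "hand": the opening, from -1 (shut) to 1 (fully open). A call has 1 to 20 rows; each row shifts and turns the commanded pose from where the row before left it, along the tool's axes as they then stand; what a row does not reach is not made up. A row lasts 1/12 s, in which the tool goes at most 41.7 mm and 7.16 degrees, less where a joint would pass 70% of its speed; a pose out of reach is approached as far as the arm can. A call is refused whole if a number of a shift passes 41.7 or a number of a turn 0.125, either way. A call with a gripper value outside its range is refused whole. The fingers move at their own pace and stop on an object; the grip force is fixed at half the most. Time passes only in rows, so rows that do not move let the fingers close. It gives the time, the measured TCP pose, the force, the opening and the grip force at its end, in the units of the state.
- readout.observe(): the state, without advancing time (a new reading comes with each control period).
- eyes.grab_frame(name): name is "side" or "top" or "wrist"; returns a dict with "color" (480x640x3 uint8, blue, green, red), "camera_matrix" (3x3 intrinsics, pixels), "position" and "attitude" of the camera in the world. Camera axes: x right, y down, z forward; pixel columns grow to the right and rows downward; lengths in m; the calibration is good to about 2 mm. A picture is of the moment at which its call begins. There is no depth.
- job.sign_off(): hands the job in; it is judged then, once.
Trained networks look in a picture, given as the dict that the camera call returned (one of the last four; its "shot" number tells which), for a name from the list of things; names that differ only in an ending like _2 or _b are one class to them, and where a whole thing is asked for, a point or a joint stands for the part that bears it (a point fixed in the world has none). Each returns a list of dicts, best first, with "confidence" (0 to 1); they miss things now and then, are a little off and sometimes report something else, mostly with a low value. They report only what shows in the picture. A call takes as long as a camera call.
- nets.outline_of(name, picture): "mask" (480x640 bool, what is visible of it) and "box" ([left, top, right, bottom] in pixels, round what is visible of it).
- nets.place_of(name, picture): "at" ([row, column] in pixels: a listed point, or the origin of a listed thing).
The state is a dict: "time": time; "joints": joint angles; "joint_vel": joint speeds; "effort": joint torques, N m; "ee_pos": TCP position; "orientation": TCP orientation; "force": force on the tool from outside, world axes, zero at the start; "torque": the same for the moment, N m; "gripper_width": opening from 0.0 (shut) to 1.0 (fully open); "grasp_force": force on a finger pad.
Only numpy, scipy, OpenCV 4.12 (cv2) and the standard library are available. Lean on these libraries where they do the work, as an engineer would, in place of code of your own. Each camera call takes 0.05 s, during which the arm holds its last target. There are 200 camera calls.

## Working session

There is one attempt and no reset: what is moved stays moved. The work goes in short steps, Python scripts to look and compute and a tool call to move; the robot and the scene stay as the last step left them, time stands still between calls to the robot, and variables do not carry over. Pictures are saved under pics/ and viewed, at most 15 in all, crops included, and the job is handed in when it is done.

Besides the shell and the picture viewer there is one more tool, called after "Call:" in YAML: its name, and indented under it one key for each argument. servo_tool: Moves the arm, as the interface text tells. Its arguments: {"type":"object","properties":{"plan":{"type":"array","items":{"type":"object","properties":{"dp":{"type":"array","items":{"type":"number"}},"angular":{"type":"array","items":{"type":"number"}},"hand":{"type":"number"}}}}},"required":["plan"]}

```bash
mkdir -p pics; cat > h.py <<'E'
import numpy as np, cv2
from scipy.spatial.transform import Rotation as R
from station import readout, eyes, job, nets
def ray(f,rc):
    K=np.array(f["camera_matrix"]);d=np.linalg.inv(K)@[rc[1],rc[0],1.]
    d=R.from_quat(f["attitude"]).apply(d) if np.size(f["attitude"])==4 else np.array(f["attitude"])@d
    return np.array(f["position"]),d/np.linalg.norm(d)
def onz(f,rc,z):
    p,d=ray(f,rc);return p+d*(z-p[2])/d[2]
def tri(rs):
    A=sum(np.eye(3)-np.outer(d,d) for p,d in rs);b=sum((np.eye(3)-np.outer(d,d))@p for p,d in rs)
    return np.linalg.solve(A,b)
def save(f,n,crop=None,s=1):
    im=f["color"]
    if crop: im=im[crop[1]:crop[3],crop[0]:crop[2]]
    cv2.imwrite("pics/"+n,cv2.resize(im,None,fx=s,fy=s))
E
python3 - <<'E'
from h import *
np.set_printoptions(precision=3,suppress=True)
t=eyes.grab_frame("top");s=eyes.grab_frame("side")
cv2.imwrite("pics/a.png",t["color"]);cv2.imwrite("pics/b.png",s["color"])
print(t["position"],t["attitude"],s["position"],s["attitude"],readout.observe())
for n in "cup1 spoon1 spoon1_bowl spoon1_end spoon2_bowl spoon2_end jar1 jar2 tray cup_box spoon_box jar_box jebena sugar_bowl ladle".split():
    for nm,f in (("t",t),("s",s)):
        for r in nets.place_of(n,f)[:3]: print(n,nm,np.round(r["at"]),round(r["confidence"],2),onz(f,r["at"],0)[:2])
E
```

```text
[0.521 0.041 1.2  ] [ 0.715 -0.699  0.017 -0.015] [0.172 0.784 0.862] [-0.216  0.895 -0.379  0.097] {'time': 0.1, 'joints': array([-1.253,  0.3  ,  1.521,  0.   ,  1.321, -0.067]), 'joint_vel': array([ 0.001, -0.001, -0.   , -0.002, -0.001,  0.001]), 'effort': array([  0.001, -53.265, -35.328,   0.071,   0.024,  -0.   ]), 'ee_pos': array([ 0.206, -0.51 ,  0.205]), 'orientation': array([ 0.982,  0.191, -0.   , -0.   ]), 'force': array([-0.384,  0.224, -0.023]), 'torque': array([-0.05 ,  0.004, -0.031]), 'grasp_force': 0.0, 'gripper_width': 1.0012784169073123}
cup1 t [257. 483.] 0.91 [ 0.538 -0.324]
cup1 t [264. 403.] 0.84 [ 0.517 -0.147]
cup1 s [170. 390.] 0.92 [ 0.539 -0.323]
cup1 s [216. 370.] 0.69 [ 0.515 -0.141]
spoon1 t [245. 405.] 0.8 [ 0.561 -0.151]
spoon1 t [265. 136.] 0.62 [0.503 0.44 ]
spoon1 s [423. 238.] 0.8 [0.504 0.434]
spoon1 s [205. 349.] 0.51 [ 0.574 -0.153]
spoon1_bowl t [250. 382.] 0.9 [ 0.549 -0.098]
spoon1_bowl t [269. 295.] 0.33 [0.503 0.092]
spoon1_bowl s [223. 350.] 0.57 [ 0.546 -0.097]
spoon1_end s [187. 356.] 0.78 [ 0.586 -0.223]
spoon1_end s [216. 402.] 0.69
[... 848 characters left out ...]
ray t [256. 445.] 0.79 [ 0.539 -0.24 ]
tray s [186. 379.] 0.63 [ 0.538 -0.251]
tray s [288. 331.] 0.18 [0.498 0.098]
cup_box t [206. 225.] 0.76 [0.638 0.249]
cup_box t [234. 434.] 0.29 [ 0.586 -0.213]
cup_box s [312. 235.] 0.78 [0.637 0.239]
spoon_box t [263. 137.] 0.89 [0.509 0.439]
spoon_box s [423. 230.] 0.92 [0.515 0.44 ]
jar_box t [310. 220.] 0.81 [0.41  0.255]
jar_box t [207. 228.] 0.21 [0.637 0.244]
jar_box s [362. 339.] 0.84 [0.406 0.251]
jebena t [272. 297.] 0.75 [0.496 0.086]
jebena s [283. 333.] 0.97 [0.5   0.084]
sugar_bowl t [302. 415.] 0.76 [ 0.435 -0.174]
sugar_bowl s [217. 403.] 0.73 [ 0.446 -0.172]
ladle s [423. 238.] 0.64 [0.504 0.434]
ladle s [232. 221.] 0.63 [0.789 0.061]
```

View pics/a.png

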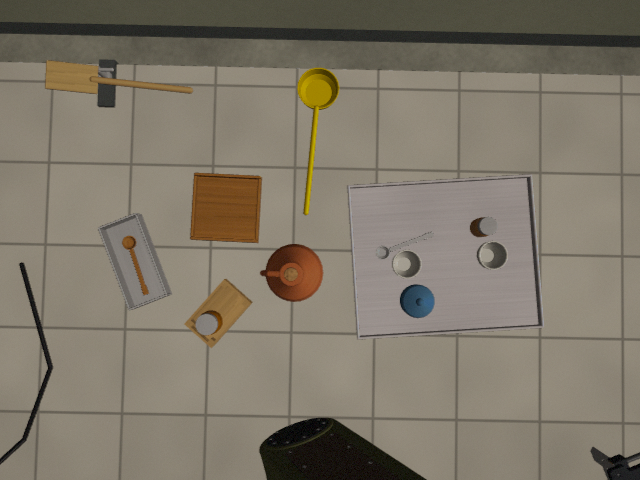

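View pics/b.png

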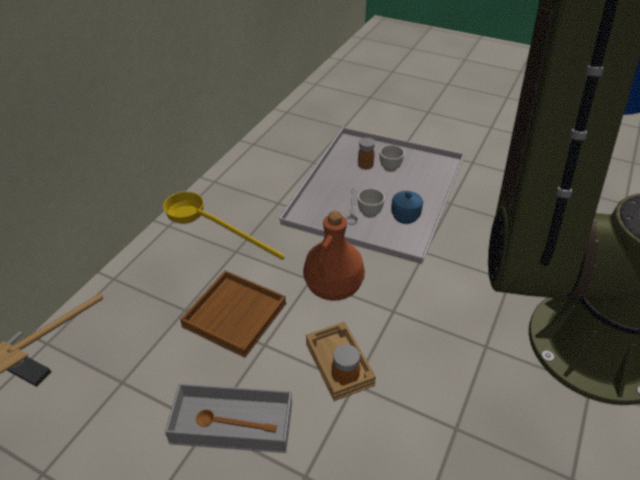

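The top view shows the tray at right with cups at about (491,255) and (406,263), the spoon with its bowl at (382,252) and handle to (432,234), the jar at (484,226) and the sugar bowl at (417,301). The cup box is at (226,207), the crate at (218,312) with jar2 at its lower left, and the spoon box at (135,261). The side view agrees with this.

```bash
cat > m.py <<'E'
from h import *
np.set_printoptions(precision=4,suppress=True)
t=eyes.grab_frame("top");s=eyes.grab_frame("side")
def pr(f,m,z):
    c=max(cv2.findContours(m.astype(np.uint8),0,2)[0],key=cv2.contourArea)[:,0]
    return np.array([onz(f,(p[1],p[0]),z)[:2] for p in c])
for n,z in (("cup_box",.025),("spoon_box",.04),("jar_box",.03),("tray",.021)):
    for nm,f in (("t",t),("s",s)):
        for r in nets.outline_of(n,f)[:1]:
            c,wh,a=cv2.minAreaRect((pr(f,r["mask"],z)*1000).astype(np.float32))
            print(n,nm,round(r["confidence"],2),np.round(c,1),np.round(wh,1),round(a,1))
for n,z in (("cup1",.053),("jar1",.075),("sugar_bowl",.04),("jebena",.045)):
    for nm,f in (("t",t),("s",s)):
        for r in nets.outline_of(n,f)[:3]:
            P=pr(f,r["mask"],z)*1000
            c,rad=cv2.minEnclosingCircle(P.astype(np.float32))
            print(n,nm,round(r["confidence"],2),r["box"],np.round(c,1),round(rad,1))
for n in("spoon1","spoon2"):
    for nm,f in (("t",t),("s",s)):
        for r in nets.outline_of(n,f)[:3]:
            print(n,nm,round(r["confidence"],2),r["box"],r["mask"].sum(),pr(f,r["mask"],.008).min(0),pr(f,r["mask"],.008).max(0))
A=[nets.place_of("spoon2_bowl",f)[0]["at"] for f in(t,s)];B=[nets.place_of("spoon2_end",f)[0]["at"] for f in(t,s)]
for X in(A,B):print("spoon2",tri([ray(f,x) for f,x in zip((t,s),X)]))
cv2.imwrite("pics/c.png",np.hstack([cv2.resize(t["color"][190:350,90:260],None,fx=2.3,fy=2.3,interpolation=2),cv2.resize(t["color"][190:350,340:510],None,fx=2.3,fy=2.3,interpolation=2)]))
E
python3 m.py
```

```text
cup_box t 0.65 [632.4 243.5] [148.  147.2] 88.4
cup_box s 0.92 [628.1 251.8] [160.2 159. ] 88.3
spoon_box s 0.6 [506.9 445.6] [193.6 106.3] 22.7
jar_box t 0.7 [407.1 251.5] [ 83.1 135.6] 50.4
jar_box s 0.55 [402.1 262. ] [ 87.5 145.4] 48.9
tray t 0.59 [ 538.4 -234.3] [337.9 406.4] 4.8
tray s 0.83 [ 537.2 -226.1] [340.6 428.1] 4.7
cup1 t 0.86 [393.0, 248.9, 423.8, 279.8] [ 518.8 -143.7] 33.4
cup1 t 0.75 [475.4, 242.7, 509.1, 271.8] [ 542.2 -325.2] 32.1
cup1 s 0.97 [357.5, 190.5, 386.3, 217.3] [ 509.4 -128. ] 51.0
cup1 s 0.81 [380.2, 146.5, 403.8, 171.6] [ 528.6 -303.7] 53.9
jar1 t 0.79 [194.8, 311.6, 223.3, 339.5] [390.4 262.9] 28.6
jar1 t 0.56 [467.7, 219.5, 497.1, 235.4] [ 600.1 -300.5] 29.1
jar1 t 0.48 [184.7, 279.4, 253.2, 346.8] [409.9 242.3] 71.3
jar1 s 0.97 [358.1, 135.8, 371.4, 168.9] [ 583.  -267.8] 63.4
jar1 s 0.85 [329.2, 346.2, 356.9, 384.7] [376.2 294.6] 39.7
sugar_bowl t 0.59 [398.9, 286.1, 435.0, 320.0] [ 441.7 -170.9] 37.1
sugar_bowl s 0.57 [387.8, 191.1, 425.0, 223.7] [ 442.  -163.9] 58.2
sugar_bowl s 0.45 [376.8, 145.4, 403.4, 172.3] [ 534.8 -323.9] 56.3
jebena t 0.8
[... 286 characters left out ...]
84 [197.2, 408.1, 274.9, 431.2] 624 [0.4402 0.4122] [0.5699 0.4681]
spoon1 s 0.76 [346.7, 186.5, 358.6, 223.7] 255 [ 0.5293 -0.2104] [ 0.5905 -0.0864]
spoon1 s 0.61 [378.7, 144.8, 404.0, 170.1] 500 [ 0.5216 -0.4213] [ 0.5907 -0.3108]
spoon2 t 0.81 [122.5, 237.1, 147.1, 294.7] 317 [0.441  0.4106] [0.5646 0.4692]
spoon2 t 0.65 [375.2, 232.2, 433.2, 260.2] 376 [ 0.5285 -0.21  ] [ 0.5902 -0.0854]
spoon2 s 0.84 [197.2, 408.1, 274.9, 431.2] 624 [0.4402 0.4122] [0.5699 0.4681]
spoon2 s 0.76 [346.7, 186.5, 358.6, 223.7] 255 [ 0.5293 -0.2104] [ 0.5905 -0.0864]
spoon2 s 0.61 [378.7, 144.8, 404.0, 170.1] 500 [ 0.5216 -0.4213] [ 0.5907 -0.3108]
spoon2 [0.5505 0.4567 0.016 ]
spoon2 [0.4383 0.4172 0.0153]
```

View pics/c.png

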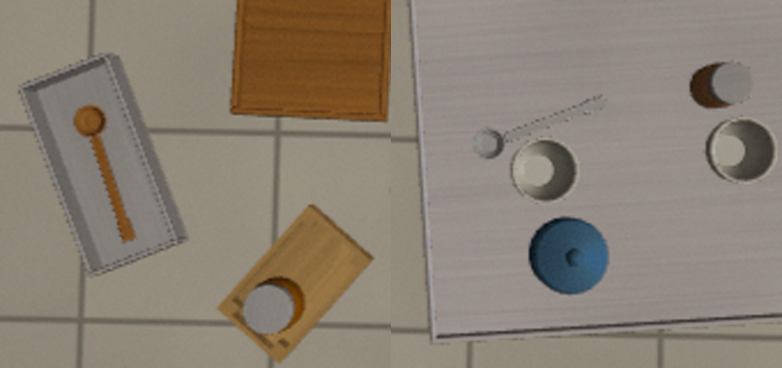

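The crops confirm the wooden spoon lies roughly on the spoon box's centre line, jar2 at the crate's lower-left end. I'll move above the far cup and measure from there with the wrist camera.

Call:
servo_tool:
  plan:
    - {"dp": [37.9,-4.6,6.5],"hand": 1}
    - {"dp": [37.9,-4.6,6.5],"hand": 1}
    - {"dp": [37.9,-4.6,6.5],"hand": 1}
    - {"dp": [37.9,-4.6,6.5],"hand": 1}
    - {"dp": [37.9,-4.6,6.5],"hand": 1}
    - {"dp": [37.9,-4.6,6.5],"hand": 1}
    - {"dp": [37.9,-4.6,6.5],"hand": 1}
    - {"dp": [37.9,-4.6,6.5],"hand": 1}
    - {"dp": [37.9,-4.6,6.5],"hand": 1}
    - {"dp": [37.9,-4.6,6.5],"hand": 1}
    - {"dp": [0,0,0],"hand": 1}
    - {"dp": [0,0,0],"hand": 1}

```text
validation failed for argument at $.pl...
```

```bash
cat > go.py <<'E'
import sys
from h import *
# usage: go.py x y z yawdeg : what is left to go from here
o=readout.observe();r=R.from_quat(o["orientation"]);X=r.as_matrix()[:,0];psi=np.degrees(np.arctan2(X[1],X[0]))
x,y,z,w=map(float,sys.argv[1:5])
dw=(w-psi+180)%360-180
d=np.array([x,y,z])-o["ee_pos"]
Rw=(R.from_euler("z",dw,degrees=True)*r)
print("t",round(o["time"],2),"pos",np.round(o["ee_pos"],4),"psi",round(psi,2),"tilt",np.round(r.as_matrix()[:2,2],3),"j",np.round(o["joints"],2),"w",round(o["gripper_width"],3))
print("now-frame mm",np.round(r.inv().apply(d)*1000,1),"tool-z turn",round(-np.radians(dw),3),"after-turn mm",np.round(Rw.inv().apply(d)*1000,1))
E
python3 go.py .54 -.325 .023 22
python3 - <<'E'
from h import *
np.set_printoptions(precision=4,suppress=True)
t=eyes.grab_frame("top");w=eyes.grab_frame("wrist");s=eyes.grab_frame("side")
save(w,"w1.png")
print(w["position"],onz(t,(226,488.7),.075))
for n in("cup1","jar1","spoon_box","cup_box","jar_box"):
    for nm,f in (("w",w),("t",t),("s",s)):
        for r in nets.place_of(n,f)[:2]:
            z={"c":.003,"j":.003,"s":0}[n[0]]*("box" not in n);print(n,nm,np.round(r["at"]),round(r["confidence"],2),onz(f,r["at"],z)[:2])
    if "box" not in n:
        for r in nets.outline_of(n,w)[:2]: print(n,"mask",r["box"],round(r["confidence"],2))
E
```

```text
t 2.9 pos [ 0.2065 -0.5098  0.2055] psi 22.05 tilt [-0.  0.] j [-1.25  0.3   1.52  0.    1.32 -0.07] w 0.996
now-frame mm [378.5 -46.  182.5] tool-z turn 0.001 after-turn mm [378.5 -46.4 182.5]
[ 0.2681 -0.4849  0.385 ] [ 0.6014 -0.3113  0.075 ]
cup1 t [263. 406.] 0.79 [ 0.5205 -0.153 ]
cup1 t [254. 486.] 0.72 [ 0.5444 -0.3293]
cup1 s [168. 389.] 0.77 [ 0.5417 -0.3266]
cup1 s [214. 370.] 0.73 [ 0.5149 -0.1432]
jar1 t [229. 475.] 0.94 [ 0.5999 -0.3036]
jar1 t [319. 209.] 0.69 [0.3884 0.2758]
jar1 s [375. 346.] 0.94 [0.3835 0.2709]
jar1 s [164. 366.] 0.86 [ 0.601  -0.3182]
spoon_box t [261. 139.] 0.96 [0.5131 0.4357]
spoon_box s [422. 234.] 0.93 [0.511  0.4351]
spoon_box s [206. 352.] 0.2 [ 0.5667 -0.1544]
cup_box t [206. 227.] 0.97 [0.6387 0.2451]
cup_box s [313. 235.] 0.67 [0.6362 0.2414]
cup_box s [233. 220.] 0.63 [0.7902 0.065 ]
jar_box t [315. 218.] 0.62 [0.3985 0.257 ]
jar_box t [241. 129.] 0.44 [0.5558 0.4591]
jar_box s [233. 222.] 0.66 [0.7885 0.0619]
jar_box s [361. 340.] 0.64 [0.4065 0.2483]
```

View pics/w1.png

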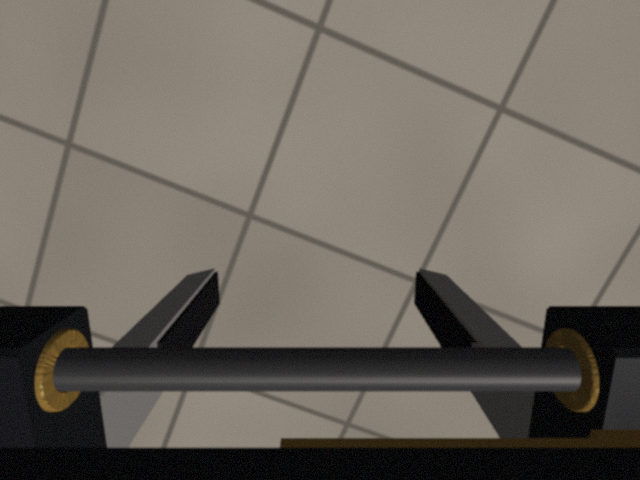

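The arm did not move, because the call failed validation: the wrist picture shows only the bench and the fingers (tips at about (215,275) and (420,275)). I'll give the turn in every row.

Call:
servo_tool:
  plan:
    - {"dp": [37.9,-4.6,6.5],"angular": [0,0,0],"hand": 1.0}
    - {"dp": [37.9,-4.6,6.5],"angular": [0,0,0],"hand": 1.0}
    - {"dp": [37.9,-4.6,6.5],"angular": [0,0,0],"hand": 1.0}
    - {"dp": [37.9,-4.6,6.5],"angular": [0,0,0],"hand": 1.0}
    - {"dp": [37.9,-4.6,6.5],"angular": [0,0,0],"hand": 1.0}
    - {"dp": [37.9,-4.6,6.5],"angular": [0,0,0],"hand": 1.0}
    - {"dp": [37.9,-4.6,6.5],"angular": [0,0,0],"hand": 1.0}
    - {"dp": [37.9,-4.6,6.5],"angular": [0,0,0],"hand": 1.0}
    - {"dp": [37.9,-4.6,6.5],"angular": [0,0,0],"hand": 1.0}
    - {"dp": [37.9,-4.6,6.5],"angular": [0,0,0],"hand": 1.0}
    - {"dp": [0,0,0],"angular": [0,0,0],"hand": 1.0}

```text
time: 4.82
ee_pos: [0.5444, -0.3208, 0.1386]
orientation: [0.981, 0.193, -0.0, -0.001]
force: [-0.7, 0.3, -0.7]
gripper_width: 1.0
grasp_force: 0.0
```

```bash
python3 - <<'E'
from h import *
np.set_printoptions(precision=4,suppress=True)
w=eyes.grab_frame("wrist");save(w,"w2.png")
for n in("cup1","jar1"):
    for r in nets.place_of(n,w)[:2]: print(n,np.round(r["at"]),round(r["confidence"],2),onz(w,r["at"],.003)[:2])
    for r in nets.outline_of(n,w)[:1]:
        z=.053 if n=="cup1" else .075
        c=max(cv2.findContours(r["mask"].astype(np.uint8),0,2)[0],key=cv2.contourArea)[:,0]
        P=np.array([onz(w,(p[1],p[0]),z)[:2] for p in c])*1000
        print(n,r["box"],round(r["confidence"],2),P.min(0),P.max(0))
E
python3 go.py .54 -.325 .023 22
```

```text
cup1 [174. 102.] 0.92 [ 0.5222 -0.1471]
cup1 [233. 324.] 0.64 [ 0.545 -0.327]
cup1 [281.9, 201.9, 369.7, 292.1] 0.8 [ 512.1786 -358.2208] [ 574.1051 -297.4548]
jar1 [157. 332.] 0.91 [ 0.6031 -0.3094]
jar1 [195. 215.] 0.46 [ 0.5408 -0.235 ]
jar1 [305.9, 127.7, 371.3, 193.8] 0.85 [ 583.9936 -329.4188] [ 622.2977 -290.5721]
t 5.07 pos [ 0.5397 -0.3257  0.1408] psi 21.98 tilt [ 0. -0.] j [-0.6   0.53  1.35 -0.    1.26  0.59] w 1.0
now-frame mm [  0.5  -0.6 117.8] tool-z turn -0.0 after-turn mm [  0.5  -0.6 117.8]
```

View pics/w2.png

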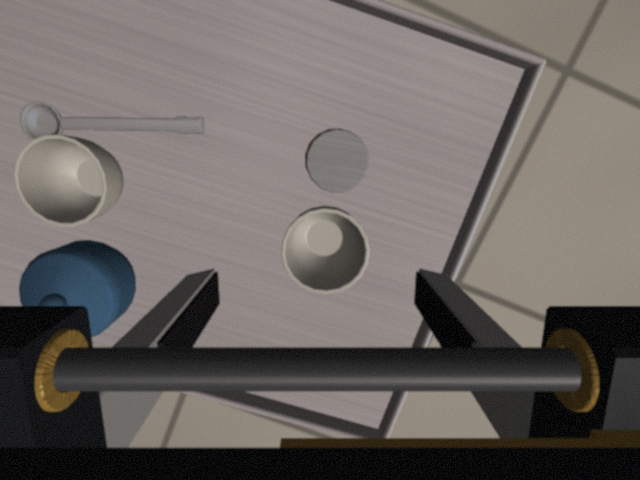

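The wrist view shows the cup centred between the fingers at (325,250), the jar cap at (337,160) and the spoon at upper left. Descend and grip.

Call:
servo_tool:
  plan:
    - {"dp": [1,2.5,30],"angular": [0,0,0],"hand": 1.0}
    - {"dp": [0,0,30],"angular": [0,0,0],"hand": 1.0}
    - {"dp": [0,0,30],"angular": [0,0,0],"hand": 1.0}
    - {"dp": [0,0,20],"angular": [0,0,0],"hand": 1.0}
    - {"dp": [0,0,8],"angular": [0,0,0],"hand": 1.0}
    - {"dp": [0,0,0],"angular": [0,0,0],"hand": 1.0}
    - {"dp": [0,0,0],"angular": [0,0,0],"hand": -1.0}
    - {"dp": [0,0,0],"angular": [0,0,0],"hand": -1.0}
    - {"dp": [0,0,0],"angular": [0,0,0],"hand": -1.0}
    - {"dp": [0,0,0],"angular": [0,0,0],"hand": -1.0}
    - {"dp": [0,0,0],"angular": [0,0,0],"hand": -1.0}
    - {"dp": [0,0,0],"angular": [0,0,0],"hand": -1.0}

```text
time: 6.07
ee_pos: [0.5426, -0.3271, 0.0231]
orientation: [0.982, 0.191, 0.0, 0.0]
force: [0.5, -1.4, 3.6]
gripper_width: 0.644
grasp_force: 30.0
```

Call:
servo_tool:
  plan:
    - {"dp": [0,0,-15],"angular": [0,0,0],"hand": -1.0}
    - {"dp": [0,0,-30],"angular": [0,0,0],"hand": -1.0}
    - {"dp": [0,0,-30],"angular": [0,0,0],"hand": -1.0}
    - {"dp": [0,0,-4.2],"angular": [0,0,-0.116],"hand": -1.0}
    - {"dp": [0,0,-4.2],"angular": [0,0,-0.116],"hand": -1.0}
    - {"dp": [0,0,-4.2],"angular": [0,0,-0.116],"hand": -1.0}
    - {"dp": [0,0,-4.2],"angular": [0,0,-0.116],"hand": -1.0}
    - {"dp": [0,0,-4.2],"angular": [0,0,-0.116],"hand": -1.0}
    - {"dp": [0,0,-4.2],"angular": [0,0,-0.116],"hand": -1.0}
    - {"dp": [0,0,-4.2],"angular": [0,0,-0.116],"hand": -1.0}
    - {"dp": [0,0,-4.2],"angular": [0,0,-0.116],"hand": -1.0}
    - {"dp": [0,0,-4.2],"angular": [0,0,-0.116],"hand": -1.0}
    - {"dp": [0,0,-4.2],"angular": [0,0,-0.116],"hand": -1.0}
    - {"dp": [0,0,0],"angular": [0,0,0],"hand": -1.0}

```text
time: 7.23
ee_pos: [0.5426, -0.3269, 0.1403]
orientation: [0.714, 0.7, 0.0, 0.001]
force: [-0.2, 0.5, -0.3]
gripper_width: 0.644
grasp_force: 30.0
```

```bash
python3 go.py .636 .278 .14 88.4
```

```text
t 7.23 pos [ 0.5426 -0.3269  0.1403] psi 88.84 tilt [ 0.001 -0.001] j [-0.6   0.54  1.34  0.    1.26 -0.58] w 0.644
now-frame mm [606.7  81.1  -0. ] tool-z turn 0.008 after-turn mm [607.3  76.5  -0. ]
```

Call:
servo_tool:
  plan:
    - {"dp": [20,19,0],"angular": [0,0,0],"hand": -1.0}
    - {"dp": [35,19,0],"angular": [0,0,0],"hand": -1.0}
    - {"dp": [35,19,0],"angular": [0,0,0],"hand": -1.0}
    - {"dp": [35,20,0],"angular": [0,0,0],"hand": -1.0}
    - {"dp": [41,0,0],"angular": [0,0,0],"hand": -1.0}
    - {"dp": [41,0,0],"angular": [0,0,0],"hand": -1.0}
    - {"dp": [41,0,0],"angular": [0,0,0],"hand": -1.0}
    - {"dp": [41,0,0],"angular": [0,0,0],"hand": -1.0}
    - {"dp": [41,0,0],"angular": [0,0,0],"hand": -1.0}
    - {"dp": [41,0,0],"angular": [0,0,0],"hand": -1.0}
    - {"dp": [41,0,0],"angular": [0,0,0],"hand": -1.0}
    - {"dp": [41,0,0],"angular": [0,0,0],"hand": -1.0}
    - {"dp": [41,0,0],"angular": [0,0,0],"hand": -1.0}
    - {"dp": [41,0,0],"angular": [0,0,0],"hand": -1.0}
    - {"dp": [41,0,0],"angular": [0,0,0],"hand": -1.0}
    - {"dp": [31,0,0],"angular": [0,0,0],"hand": -1.0}
    - {"dp": [0,0,0],"angular": [0,0,0],"hand": -1.0}
    - {"dp": [0,0,0],"angular": [0,0,0],"hand": -1.0}

```text
time: 8.73
ee_pos: [0.6345, 0.2795, 0.1386]
orientation: [0.717, 0.697, -0.0, -0.0]
force: [-0.1, -0.3, -1.1]
gripper_width: 0.64
grasp_force: 30.0
```

```bash
python3 - <<'E'
from h import *
w=eyes.grab_frame("wrist");save(w,"w3.png")
r=(nets.outline_of("cup_box",w) or [None])[0]
if r:
    c=max(cv2.findContours(r["mask"].astype(np.uint8),0,2)[0],key=cv2.contourArea)[:,0]
    P=np.array([onz(w,(p[1],p[0]),.025)[:2] for p in c])*1000
    print(r["confidence"],r["box"],P.min(0),P.max(0))
E
python3 go.py .636 .278 .029 88.4
```

```text
0.59 [222.0, 181.7, 415.9, 345.6] [561.70640635 247.01026549] [709.04077369 322.98842602]
t 8.83 pos [0.635  0.2773 0.1391] psi 88.36 tilt [-0.001 -0.   ] j [ 0.36  0.68  1.12 -0.    1.34  0.39] w 0.643
now-frame mm [  0.8   1.  110.1] tool-z turn -0.001 after-turn mm [  0.8   1.  110.1]
```

View pics/w3.png

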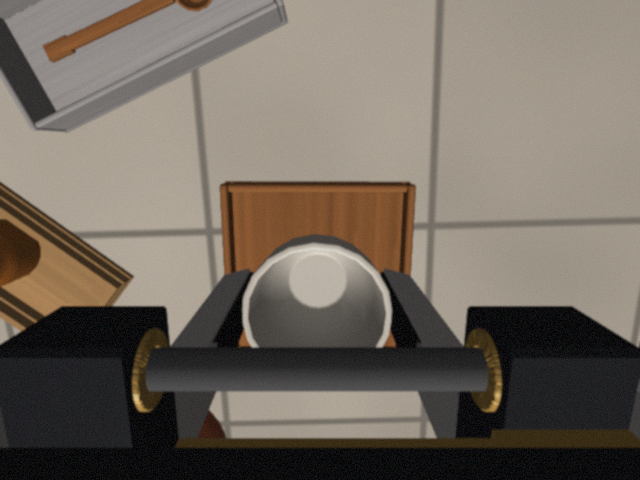

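The cup hangs level between the fingers at (317,310) over the box (x edges 222–416 px, far edge at row 182). The box centre from this view is about (0.636,0.247). Lower and release.

Call:
servo_tool:
  plan:
    - {"dp": [3,0.5,25],"angular": [0,0,0],"hand": -1.0}
    - {"dp": [0,0,30],"angular": [0,0,0],"hand": -1.0}
    - {"dp": [0,0,25],"angular": [0,0,0],"hand": -1.0}
    - {"dp": [0,0,15],"angular": [0,0,0],"hand": -1.0}
    - {"dp": [0,0,10],"angular": [0,0,0],"hand": -1.0}
    - {"dp": [0,0,5],"angular": [0,0,0],"hand": -1.0}
    - {"dp": [0,0,2],"angular": [0,0,0],"hand": -1.0}
    - {"dp": [0,0,0],"angular": [0,0,0],"hand": -1.0}
    - {"dp": [0,0,0],"angular": [0,0,0],"hand": 0.7}
    - {"dp": [0,0,0],"angular": [0,0,0],"hand": 0.7}
    - {"dp": [0,0,0],"angular": [0,0,0],"hand": 0.7}
    - {"dp": [0,0,0],"angular": [0,0,0],"hand": 0.7}
    - {"dp": [0,0,-10],"angular": [0,0,0],"hand": 0.7}
    - {"dp": [0,0,-30],"angular": [0,0,0],"hand": 0.7}
    - {"dp": [0,0,-35],"angular": [0,0,0],"hand": 0.7}
    - {"dp": [0,0,-37],"angular": [0,0,0],"hand": 1.0}
    - {"dp": [0,0,0],"angular": [0,0,0],"hand": 1.0}

```text
time: 10.25
ee_pos: [0.6382, 0.282, 0.1491]
orientation: [0.716, 0.698, 0.006, 0.002]
force: [0.5, 1.0, 1.3]
gripper_width: 0.956
grasp_force: 0.0
```

```bash
python3 - <<'E'
from h import *
w=eyes.grab_frame("wrist");save(w,"w4.png")
for n,z in(("cup_box",0),("cup1",.006),("spoon2_bowl",.01),("spoon2_end",.018)):
    for r in nets.place_of(n,w)[:1]:print(n,r["confidence"],r["at"],onz(w,r["at"],z))
E
python3 go.py .517 -.144 .14 22
```

```text
cup1 0.8 [229.2, 315.6] [0.63975896 0.28163518 0.006     ]
spoon2_end 0.72 [247.6, 15.7] [0.39807279 0.27597076 0.018     ]
t 10.5 pos [0.6352 0.2808 0.1383] psi 88.51 tilt [-0.002 -0.001] j [ 0.36  0.68  1.12 -0.    1.34  0.39] w 0.997
now-frame mm [-427.7 -107.1   -1.2] tool-z turn 1.161 after-turn mm [-268.7  349.6   -2.2]
```

Call:
servo_tool:
  plan:
    - {"dp": [-39,0,0],"angular": [0,0,0],"hand": 1.0}
    - {"dp": [-39,0,0],"angular": [0,0,0],"hand": 1.0}
    - {"dp": [-39,0,0],"angular": [0,0,0],"hand": 1.0}
    - {"dp": [-39,0,0],"angular": [0,0,0],"hand": 1.0}
    - {"dp": [-39,0,0],"angular": [0,0,0],"hand": 1.0}
    - {"dp": [-39,0,0],"angular": [0,0,0],"hand": 1.0}
    - {"dp": [-39,-21.5,0],"angular": [0,0,0],"hand": 1.0}
    - {"dp": [-39,-21.5,0],"angular": [0,0,0],"hand": 1.0}
    - {"dp": [-39,-21.5,0],"angular": [0,0,0],"hand": 1.0}
    - {"dp": [-39,-21.5,0],"angular": [0,0,0],"hand": 1.0}
    - {"dp": [-38,-21.5,0],"angular": [0,0,0],"hand": 1.0}
    - {"dp": [0,0,0],"angular": [0,0,0.12],"hand": 1.0}
    - {"dp": [0,0,0],"angular": [0,0,0.12],"hand": 1.0}
    - {"dp": [0,0,0],"angular": [0,0,0.12],"hand": 1.0}
    - {"dp": [0,0,0],"angular": [0,0,0.12],"hand": 1.0}
    - {"dp": [0,0,0],"angular": [0,0,0.12],"hand": 1.0}
    - {"dp": [0,0,0],"angular": [0,0,0.12],"hand": 1.0}
    - {"dp": [0,0,0],"angular": [0,0,0.12],"hand": 1.0}
    - {"dp": [0,0,0],"angular": [0,0,0.12],"hand": 1.0}
    - {"dp": [0,0,0],"angular": [0,0,0.12],"hand": 1.0}

```text
time: 12.17
ee_pos: [0.5234, -0.1323, 0.1384]
orientation: [0.974, 0.227, -0.001, -0.001]
force: [-0.1, -0.2, 0.8]
gripper_width: 1.001
grasp_force: 0.0
```

Call:
servo_tool:
  plan:
    - {"dp": [0,0,0],"angular": [0,0,0.11],"hand": 1.0}
    - {"dp": [0,0,0],"angular": [0,0,0],"hand": 1.0}
    - {"dp": [0,0,0],"angular": [0,0,0],"hand": 1.0}

```text
time: 12.42
ee_pos: [0.5236, -0.1324, 0.1387]
orientation: [0.984, 0.178, -0.001, -0.0]
force: [-0.2, -0.2, -0.9]
gripper_width: 0.998
grasp_force: 0.0
```

```bash
cat > look.py <<'E'
from h import *
np.set_printoptions(precision=4,suppress=True)
w=eyes.grab_frame("wrist")
import sys
save(w,sys.argv[1])
for n in sys.argv[2:]:
    n,z=n.split(":")
    for r in nets.outline_of(n,w)[:2]:
        c=max(cv2.findContours(r["mask"].astype(np.uint8),0,2)[0],key=cv2.contourArea)[:,0]
        P=np.array([onz(w,(p[1],p[0]),float(z))[:2] for p in c]);print(n,r["box"],round(r["confidence"],2),"mid",(P.min(0)+P.max(0))/2,"size",np.ptp(P,axis=0))
for n,z in(("spoon1_bowl",.009),("spoon1_end",.015)):
    for r in nets.place_of(n,w)[:1]:print(n,r["confidence"],r["at"],onz(w,r["at"],z))
E
python3 look.py w5.png cup1:.053 sugar_bowl:.04; python3 go.py .517 -.144 .023 20
```

```text
cup1 [290.3, 209.7, 373.9, 300.6] 0.83 mid [ 0.5207 -0.1455] size [0.0624 0.0615]
sugar_bowl [283.5, 303.3, 371.2, 402.6] 0.71 mid [ 0.4595 -0.1668] size [0.0462 0.0649]
spoon1_bowl 0.74 [192.1, 280.6] [ 0.5436 -0.0949  0.009 ]
spoon1_end 0.66 [188.8, 435.4] [ 0.5883 -0.2054  0.015 ]
t 12.67 pos [ 0.5238 -0.1325  0.1393] psi 20.43 tilt [-0.  0.] j [-0.32  0.34  1.63  0.    1.17  0.9 ] w 1.001
now-frame mm [-10.4   8.4 116.3] tool-z turn 0.007 after-turn mm [-10.3   8.5 116.3]
```

View pics/w5.png

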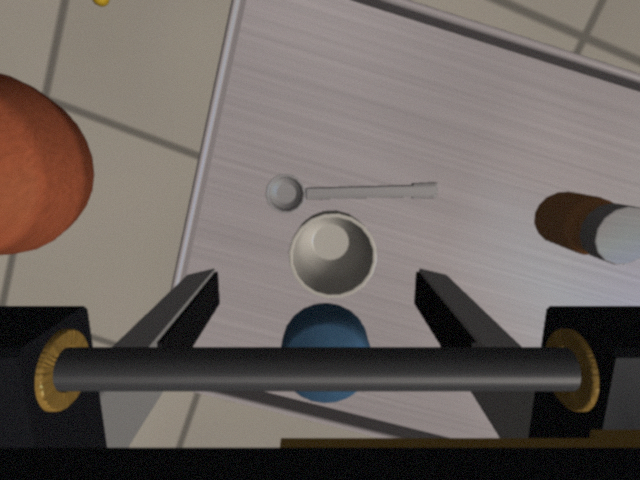

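The wrist view shows the cup centred at (333,253), the sugar bowl below it and the spoon above it, with both finger paths clear. Pick it up.

Call:
servo_tool:
  plan:
    - {"dp": [-8,10,25],"angular": [0,0,0],"hand": 1.0}
    - {"dp": [0,0,30],"angular": [0,0,0],"hand": 1.0}
    - {"dp": [0,0,30],"angular": [0,0,0],"hand": 1.0}
    - {"dp": [0,0,20],"angular": [0,0,0],"hand": 1.0}
    - {"dp": [0,0,11],"angular": [0,0,0],"hand": 1.0}
    - {"dp": [0,0,0],"angular": [0,0,0],"hand": 1.0}
    - {"dp": [0,0,0],"angular": [0,0,0],"hand": -1.0}
    - {"dp": [0,0,0],"angular": [0,0,0],"hand": -1.0}
    - {"dp": [0,0,0],"angular": [0,0,0],"hand": -1.0}
    - {"dp": [0,0,0],"angular": [0,0,0],"hand": -1.0}
    - {"dp": [0,0,0],"angular": [0,0,0],"hand": -1.0}
    - {"dp": [0,0,0],"angular": [0,0,0],"hand": -1.0}

```text
time: 13.67
ee_pos: [0.5202, -0.1448, 0.0241]
orientation: [0.984, 0.177, 0.001, 0.0]
force: [0.2, -1.8, 3.4]
gripper_width: 0.642
grasp_force: 30.0
```

Call:
servo_tool:
  plan:
    - {"dp": [0,0,-15],"angular": [0,0,0],"hand": -1.0}
    - {"dp": [0,0,-30],"angular": [0,0,0],"hand": -1.0}
    - {"dp": [0,0,-30],"angular": [0,0,0],"hand": -1.0}
    - {"dp": [0,0,-4.2],"angular": [0,0,-0.119],"hand": -1.0}
    - {"dp": [0,0,-4.2],"angular": [0,0,-0.119],"hand": -1.0}
    - {"dp": [0,0,-4.2],"angular": [0,0,-0.119],"hand": -1.0}
    - {"dp": [0,0,-4.2],"angular": [0,0,-0.119],"hand": -1.0}
    - {"dp": [0,0,-4.2],"angular": [0,0,-0.119],"hand": -1.0}
    - {"dp": [0,0,-4.2],"angular": [0,0,-0.119],"hand": -1.0}
    - {"dp": [0,0,-4.2],"angular": [0,0,-0.119],"hand": -1.0}
    - {"dp": [0,0,-4.2],"angular": [0,0,-0.119],"hand": -1.0}
    - {"dp": [0,0,-4.2],"angular": [0,0,-0.119],"hand": -1.0}
    - {"dp": [0,0,-4.2],"angular": [0,0,-0.119],"hand": -1.0}
    - {"dp": [0,0,0],"angular": [0,0,0],"hand": -1.0}
    - {"dp": [0,0,0],"angular": [0,0,0],"hand": -1.0}

```text
time: 14.92
ee_pos: [0.5198, -0.1446, 0.1405]
orientation: [0.718, 0.697, 0.0, 0.0]
force: [0.6, 0.1, 0.3]
gripper_width: 0.643
grasp_force: 30.0
```

```bash
python3 go.py .636 .2105 .14 88.4
```

```text
t 14.92 pos [ 0.5198 -0.1446  0.1405] psi 88.29 tilt [ 0. -0.] j [-0.34  0.34  1.63  0.    1.18 -0.31] w 0.643
now-frame mm [358.4 105.5   0.5] tool-z turn -0.002 after-turn mm [358.2 106.2   0.5]
```

Call:
servo_tool:
  plan:
    - {"dp": [10,25,0],"angular": [0,0,0],"hand": -1.0}
    - {"dp": [15,35,0],"angular": [0,0,0],"hand": -1.0}
    - {"dp": [20,35,0],"angular": [0,0,0],"hand": -1.0}
    - {"dp": [33,11,0],"angular": [0,0,0],"hand": -1.0}
    - {"dp": [40,0,0],"angular": [0,0,0],"hand": -1.0}
    - {"dp": [40,0,0],"angular": [0,0,0],"hand": -1.0}
    - {"dp": [40,0,0],"angular": [0,0,0],"hand": -1.0}
    - {"dp": [40,0,0],"angular": [0,0,0],"hand": -1.0}
    - {"dp": [40,0,0],"angular": [0,0,0],"hand": -1.0}
    - {"dp": [40,0,0],"angular": [0,0,0],"hand": -1.0}
    - {"dp": [30,0,0],"angular": [0,0,0],"hand": -1.0}
    - {"dp": [10,0,0],"angular": [0,0,0],"hand": -1.0}
    - {"dp": [0,0,0],"angular": [0,0,0],"hand": -1.0}
    - {"dp": [0,0,0],"angular": [0,0,0],"hand": -1.0}
    - {"dp": [0,0,0],"angular": [0,0,0],"hand": -1.0}

```text
time: 16.17
ee_pos: [0.6353, 0.2088, 0.1402]
orientation: [0.717, 0.697, -0.0, -0.0]
force: [-0.4, -0.3, -1.2]
gripper_width: 0.641
grasp_force: 30.0
```

```bash
python3 go.py .636 .2105 .0275 88.4
```

```text
t 16.17 pos [0.6353 0.2088 0.1402] psi 88.35 tilt [-0. -0.] j [ 0.26  0.62  1.21 -0.    1.31  0.29] w 0.641
now-frame mm [  1.8   0.7 112.7] tool-z turn -0.001 after-turn mm [  1.8   0.7 112.7]
```

Call:
servo_tool:
  plan:
    - {"dp": [1,0.5,25],"angular": [0,0,0],"hand": -1.0}
    - {"dp": [0,0,30],"angular": [0,0,0],"hand": -1.0}
    - {"dp": [0,0,25],"angular": [0,0,0],"hand": -1.0}
    - {"dp": [0,0,15],"angular": [0,0,0],"hand": -1.0}
    - {"dp": [0,0,10],"angular": [0,0,0],"hand": -1.0}
    - {"dp": [0,0,5],"angular": [0,0,0],"hand": -1.0}
    - {"dp": [0,0,2.5],"angular": [0,0,0],"hand": -1.0}
    - {"dp": [0,0,0],"angular": [0,0,0],"hand": -1.0}
    - {"dp": [0,0,0],"angular": [0,0,0],"hand": 0.7}
    - {"dp": [0,0,0],"angular": [0,0,0],"hand": 0.7}
    - {"dp": [0,0,0],"angular": [0,0,0],"hand": 0.7}
    - {"dp": [0,0,0],"angular": [0,0,0],"hand": 0.7}
    - {"dp": [0,0,-10],"angular": [0,0,0],"hand": 0.7}
    - {"dp": [0,0,-30],"angular": [0,0,0],"hand": 0.7}
    - {"dp": [0,0,-35],"angular": [0,0,0],"hand": 0.7}
    - {"dp": [0,0,-37],"angular": [0,0,0],"hand": 0.7}
    - {"dp": [0,0,0],"angular": [0,0,0],"hand": 0.7}

```text
time: 17.58
ee_pos: [0.6383, 0.2123, 0.1493]
orientation: [0.716, 0.698, 0.005, 0.003]
force: [0.2, 0.1, 0.6]
gripper_width: 0.852
grasp_force: 0.0
```

```bash
python3 look.py w6.png cup1:.056 cup_box:.025 jar1:.065 spoon_box:.04 jar_box:.03;  python3 go.py .603 -.311 .14 22
```

```text
cup1 [266.8, 95.0, 358.0, 190.5] 0.9 mid [0.6375 0.2796] size [0.0607 0.0603]
cup1 [272.0, 201.4, 355.3, 287.6] 0.67 mid [0.6375 0.2108] size [0.0599 0.0622]
cup_box [205.8, 92.4, 406.8, 281.3] 0.57 mid [0.6349 0.2456] size [0.1489 0.1488]
jar1 [1.5, 136.7, 22.4, 197.0] 0.71 mid [0.4411 0.272 ] size [0.0199 0.0383]
spoon_box [0.0, 0.0, 131.6, 41.2] 0.74 mid [0.4797 0.365 ] size [0.0851 0.0248]
jar_box [0.0, 107.6, 121.1, 275.9] 0.83 mid [0.4442 0.248 ] size [0.0966 0.1259]
spoon1_end 0.28 [180.8, 27.4] [0.4154 0.2587 0.015 ]
t 17.98 pos [0.6353 0.2114 0.1389] psi 88.51 tilt [-0.002 -0.   ] j [ 0.27  0.62  1.21 -0.    1.31  0.29] w 0.851
now-frame mm [-523.   -18.7   -0.8] tool-z turn 1.161 after-turn mm [-225.6  472.2   -1.7]
```

View pics/w6.png

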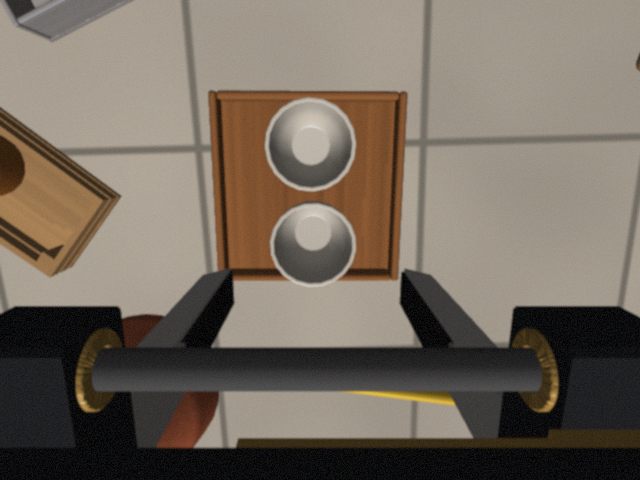

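The wrist view shows both cups upright in the box at (310,145) and (313,245). The jar is next, and no turn is needed for its grasp.

Call:
servo_tool:
  plan:
    - {"dp": [-25,0,0],"angular": [0,0,0],"hand": 0.7}
    - {"dp": [-40,0,0],"angular": [0,0,0],"hand": 0.7}
    - {"dp": [-41,0,0],"angular": [0,0,0],"hand": 0.7}
    - {"dp": [-41,0,0],"angular": [0,0,0],"hand": 0.7}
    - {"dp": [-41,0,0],"angular": [0,0,0],"hand": 0.7}
    - {"dp": [-41,0,0],"angular": [0,0,0],"hand": 0.7}
    - {"dp": [-41,0,0],"angular": [0,0,0],"hand": 0.7}
    - {"dp": [-41,0,0],"angular": [0,0,0],"hand": 0.7}
    - {"dp": [-41,0,0],"angular": [0,0,0],"hand": 0.7}
    - {"dp": [-41,0,0],"angular": [0,0,0],"hand": 0.7}
    - {"dp": [-41,-5,0],"angular": [0,0,0],"hand": 0.7}
    - {"dp": [-41,-5,0],"angular": [0,0,0],"hand": 0.7}
    - {"dp": [-41,-5,0],"angular": [0,0,0],"hand": 0.7}
    - {"dp": [-8,-4,0],"angular": [0,0,0],"hand": 0.7}
    - {"dp": [0,0,0],"angular": [0,0,0],"hand": 0.7}
    - {"dp": [0,0,0],"angular": [0,0,0],"hand": 0.7}

```text
time: 19.32
ee_pos: [0.6029, -0.3115, 0.1393]
orientation: [0.716, 0.698, -0.0, -0.001]
force: [-0.1, 0.5, 0.7]
gripper_width: 0.852
grasp_force: 0.0
```

```bash
python3 look.py w7.png jar1:.075;  python3 go.py .603 -.311 .034 88.4
```

```text
jar1 [283.9, 205.6, 346.9, 280.1] 0.86 mid [ 0.603  -0.3047] size [0.0377 0.0478]
spoon1_end 0.82 [94.4, 292.9] [ 0.5892 -0.208   0.015 ]
t 19.52 pos [ 0.6037 -0.3103  0.1401] psi 88.62 tilt [0. 0.] j [-0.53  0.64  1.18  0.    1.32 -0.5 ] w 0.849
now-frame mm [ -0.8  -0.6 106.1] tool-z turn 0.004 after-turn mm [ -0.8  -0.6 106.1]
```

Call:
servo_tool:
  plan:
    - {"dp": [0,0,25],"angular": [0,0,0],"hand": 0.7}
    - {"dp": [0,0,30],"angular": [0,0,0],"hand": 0.7}
    - {"dp": [0,0,30],"angular": [0,0,0],"hand": 0.7}
    - {"dp": [0,0,21],"angular": [0,0,0],"hand": 0.7}
    - {"dp": [0,0,0],"angular": [0,0,0],"hand": 0.7}
    - {"dp": [0,0,0],"angular": [0,0,0],"hand": -1.0}
    - {"dp": [0,0,0],"angular": [0,0,0],"hand": -1.0}
    - {"dp": [0,0,0],"angular": [0,0,0],"hand": -1.0}
    - {"dp": [0,0,0],"angular": [0,0,0],"hand": -1.0}
    - {"dp": [0,0,0],"angular": [0,0,0],"hand": -1.0}
    - {"dp": [0,0,0],"angular": [0,0,0],"hand": -1.0}
    - {"dp": [0,0,0],"angular": [0,0,0],"hand": -1.0}

```text
time: 20.52
ee_pos: [0.6032, -0.312, 0.0346]
orientation: [0.716, 0.698, 0.0, 0.0]
force: [-1.2, 0.6, 4.1]
gripper_width: 0.435
grasp_force: 30.0
```

```bash
python3 go.py .431 .233 .14 140.4
python3 - <<'E'
from h import *
np.set_printoptions(precision=4,suppress=True)
t=eyes.grab_frame("top")
for n,z in (("jar_box",.03),("spoon_box",.04)):
    for r in nets.outline_of(n,t)[:1]:
        c=max(cv2.findContours(r["mask"].astype(np.uint8),0,2)[0],key=cv2.contourArea)[:,0]
        P=np.array([onz(t,(p[1],p[0]),z)[:2] for p in c],np.float32)*1000
        print(n,cv2.minAreaRect(P),r["confidence"])
for r in nets.outline_of("jar2",t)[:2]:
    print(r["box"],[onz(t,((r["box"][1]+r["box"][3])/2,(r["box"][0]+r["box"][2])/2),z) for z in(.035,.065)])
E
```

```text
t 20.52 pos [ 0.6032 -0.312   0.0346] psi 88.51 tilt [ 0. -0.] j [-0.53  0.75  1.26 -0.    1.13 -0.51] w 0.435
now-frame mm [ 540.3 -186.2 -105.7] tool-z turn -0.906 after-turn mm [ 480.   310.2 -105.4]
jar_box ((405.8238830566406, 252.24203491210938), (81.84004974365234, 134.44033813476562), 49.49018478393555) 0.58
spoon_box ((513.559326171875, 432.3546142578125), (192.0345916748047, 99.6266860961914), 22.47496795654297) 0.59
[196.8, 310.5, 222.1, 335.2] [array([0.3846, 0.2692, 0.035 ]), array([0.3881, 0.2633, 0.065 ])]
```

Call:
servo_tool:
  plan:
    - {"dp": [0,0,-15],"angular": [0,0,0],"hand": -1.0}
    - {"dp": [0,0,-30],"angular": [0,0,0],"hand": -1.0}
    - {"dp": [0,0,-22.5],"angular": [0,0,-0.113],"hand": -1.0}
    - {"dp": [0,0,-22.5],"angular": [0,0,-0.113],"hand": -1.0}
    - {"dp": [0,0,-22.5],"angular": [0,0,-0.113],"hand": -1.0}
    - {"dp": [0,0,-22.5],"angular": [0,0,-0.113],"hand": -1.0}
    - {"dp": [0,0,-22.5],"angular": [0,0,-0.113],"hand": -1.0}
    - {"dp": [0,0,-22.5],"angular": [0,0,-0.113],"hand": -1.0}
    - {"dp": [0,0,-22.5],"angular": [0,0,-0.113],"hand": -1.0}
    - {"dp": [0,0,-22.5],"angular": [0,0,-0.113],"hand": -1.0}
    - {"dp": [0,0,0],"angular": [0,0,0],"hand": -1.0}
    - {"dp": [0,0,0],"angular": [0,0,0],"hand": -1.0}

```text
time: 21.72
ee_pos: [0.6032, -0.312, 0.2594]
orientation: [0.341, 0.94, -0.0, 0.001]
force: [0.4, 0.0, -1.9]
gripper_width: 0.436
grasp_force: 30.0
```

```bash
python3 go.py .431 .233 .26 140.0
```

```text
t 21.72 pos [ 0.6032 -0.312   0.2594] psi 140.18 tilt [ 0.001 -0.001] j [-0.53  0.58  1.01  0.    1.56 -1.41] w 0.436
now-frame mm [481.3 308.3  -1.3] tool-z turn 0.003 after-turn mm [482.3 306.8  -1.3]
```

Call:
servo_tool:
  plan:
    - {"dp": [16,10,0],"angular": [0,0,0],"hand": -1.0}
    - {"dp": [30,19,0],"angular": [0,0,0],"hand": -1.0}
    - {"dp": [33,21,0],"angular": [0,0,0],"hand": -1.0}
    - {"dp": [33,21,0],"angular": [0,0,0],"hand": -1.0}
    - {"dp": [33,21,0],"angular": [0,0,0],"hand": -1.0}
    - {"dp": [33,21,0],"angular": [0,0,0],"hand": -1.0}
    - {"dp": [33,21,0],"angular": [0,0,0],"hand": -1.0}
    - {"dp": [33,21,0],"angular": [0,0,0],"hand": -1.0}
    - {"dp": [33,21,0],"angular": [0,0,0],"hand": -1.0}
    - {"dp": [33,21,0],"angular": [0,0,0],"hand": -1.0}
    - {"dp": [33,21,0],"angular": [0,0,0],"hand": -1.0}
    - {"dp": [33,21,0],"angular": [0,0,0],"hand": -1.0}
    - {"dp": [33,21,0],"angular": [0,0,0],"hand": -1.0}
    - {"dp": [33,21,0],"angular": [0,0,0],"hand": -1.0}
    - {"dp": [33,22,0],"angular": [0,0,0],"hand": -1.0}
    - {"dp": [8,5,0],"angular": [0,0,0],"hand": -1.0}
    - {"dp": [0,0,20],"angular": [0,0,0],"hand": -1.0}
    - {"dp": [0,0,40],"angular": [0,0,0],"hand": -1.0}
    - {"dp": [0,0,40],"angular": [0,0,0],"hand": -1.0}
    - {"dp": [0,0,20],"angular": [0,0,0],"hand": -1.0}

```text
time: 23.38
ee_pos: [0.4257, 0.2324, 0.1334]
orientation: [0.341, 0.94, -0.002, -0.002]
force: [-0.3, 0.4, -0.9]
gripper_width: 0.43
grasp_force: 30.0
```

Call:
servo_tool:
  plan:
    - {"dp": [0,0,0],"angular": [0,0,0],"hand": -1.0}
    - {"dp": [0,0,0],"angular": [0,0,0],"hand": -1.0}

```text
time: 23.55
ee_pos: [0.4276, 0.2332, 0.1381]
orientation: [0.34, 0.94, -0.001, -0.001]
force: [-0.7, 0.3, 0.2]
gripper_width: 0.438
grasp_force: 30.0
```

```bash
python3 look.py w8.png jar2:.065 jar_box:.03 spoon_box:.04; python3 go.py .431 .233 .037 140.0
```

```text
jar2 [266.6, 231.3, 367.6, 347.1] 0.95 mid [0.4562 0.2085] size [0.0864 0.0831]
jar2 [289.0, 122.8, 352.2, 197.0] 0.88 mid [0.3858 0.2724] size [0.0445 0.0445]
jar_box [264.4, 101.1, 376.4, 270.6] 0.75 mid [0.4026 0.2577] size [0.1391 0.1345]
jar_box [460.1, 12.1, 639.9, 242.9] 0.42 mid [0.4962 0.4152] size [0.178  0.1217]
spoon_box [455.2, 16.5, 640.0, 243.2] 0.57 mid [0.492  0.4104] size [0.1722 0.1175]
spoon_box [512.8, 84.4, 638.0, 192.8] 0.19 mid [0.4904 0.4188] size [0.1127 0.0443]
t 23.85 pos [0.4285 0.2338 0.14  ] psi 140.28 tilt [0.002 0.001] j [ 0.42  0.23  1.77  0.    1.14 -0.45] w 0.435
now-frame mm [ -2.3   0.8 103.1] tool-z turn 0.005 after-turn mm [ -2.3   0.8 103.1]
```

View pics/w8.png

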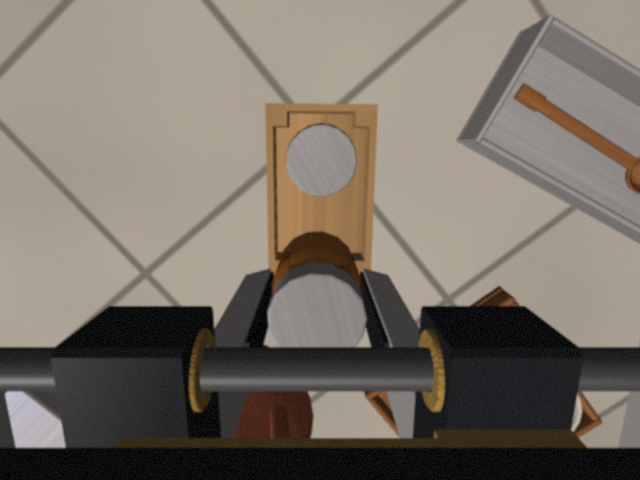

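The wrist view shows the crate aligned with the fingers, jar2 at (321,160), and jar1 hanging over the free end at (317,300). Lower it gently.

Call:
servo_tool:
  plan:
    - {"dp": [-1.5,1,20],"angular": [0,0,0],"hand": -1.0}
    - {"dp": [0,0,30],"angular": [0,0,0],"hand": -1.0}
    - {"dp": [0,0,25],"angular": [0,0,0],"hand": -1.0}
    - {"dp": [0,0,12],"angular": [0,0,0],"hand": -1.0}
    - {"dp": [0,0,8],"angular": [0,0,0],"hand": -1.0}
    - {"dp": [0,0,5],"angular": [0,0,0],"hand": -1.0}
    - {"dp": [0,0,3],"angular": [0,0,0],"hand": -1.0}
    - {"dp": [0,0,0],"angular": [0,0,0],"hand": -1.0}
    - {"dp": [0,0,0],"angular": [0,0,0],"hand": -1.0}
    - {"dp": [0,0,0],"angular": [0,0,0],"hand": 0.3}
    - {"dp": [0,0,0],"angular": [0,0,0],"hand": 0.3}
    - {"dp": [0,0,0],"angular": [0,0,0],"hand": 0.3}
    - {"dp": [0,0,0],"angular": [0,0,0],"hand": 0.3}
    - {"dp": [0,0,-10],"angular": [0,0,0],"hand": 0.3}
    - {"dp": [0,0,-40],"angular": [0,0,0],"hand": 0.3}
    - {"dp": [0,0,-40],"angular": [0,0,0],"hand": 0.3}
    - {"dp": [0,0,-40],"angular": [0,0,0],"hand": -0.4}
    - {"dp": [0,0,-40],"angular": [0,0,0],"hand": -0.4}
    - {"dp": [0,0,-33],"angular": [0,0,0],"hand": -0.4}
    - {"dp": [0,0,0],"angular": [0,0,0],"hand": -0.4}

```text
time: 25.52
ee_pos: [0.4315, 0.2342, 0.2464]
orientation: [0.339, 0.941, 0.004, 0.004]
force: [-0.2, -0.3, 1.0]
gripper_width: 0.404
grasp_force: 0.0
```

```bash
python3 - <<'E'
from h import *
np.set_printoptions(precision=4,suppress=True)
f={k:eyes.grab_frame(k) for k in("top","side","wrist")}
for n in("spoon_box","spoon1_bowl","spoon1_end","spoon2_bowl","spoon2_end","jar1","spoon1"):
    for k in f:
        for r in nets.place_of(n,f[k])[:2]: print(n,k,np.round(r["at"]),round(r["confidence"],2),onz(f[k],r["at"],.007 if "1" in n else .013 if "2" in n else .0)[:2])
cv2.imwrite("pics/x1.png",np.hstack([cv2.resize(f["wrist"]["color"],(400,300)),cv2.resize(f["side"]["color"][300:450,160:360],(400,300))]))
E
python3 go.py .575 -.17 .26 109
```

```text
spoon_box top [260. 138.] 0.97 [0.514  0.4373]
spoon_box side [424. 232.] 0.89 [0.5107 0.44  ]
spoon_box wrist [426.  69.] 0.55 [ 0.443  -0.1713]
spoon_box wrist [155. 319.] 0.33 [0.3884 0.2727]
spoon1_bowl top [250. 379.] 0.82 [ 0.5481 -0.0916]
spoon1_end top [232. 432.] 0.72 [ 0.5902 -0.207 ]
spoon2_bowl top [242. 127.] 0.6 [0.554 0.458]
spoon2_bowl side [417. 207.] 0.7 [0.5498 0.4531]
spoon2_bowl wrist [167. 559.] 0.89 [0.5534 0.4526]
spoon2_end side [428. 276.] 0.84 [0.4393 0.4172]
spoon2_end wrist [101. 464.] 0.97 [0.4397 0.415 ]
jar1 top [303. 228.] 0.63 [0.4261 0.2348]
jar1 side [376. 343.] 0.76 [0.3855 0.2777]
jar1 side [349. 336.] 0.6 [0.4227 0.232 ]
jar1 wrist [155. 320.] 0.61 [0.3891 0.2735]
jar1 wrist [208. 317.] 0.6 [0.4288 0.2364]
spoon1 top [243. 403.] 0.9 [ 0.5644 -0.1441]
spoon1 top [244. 128.] 0.69 [0.5494 0.4588]
spoon1 side [422. 237.] 0.86 [0.5034 0.4359]
spoon1 wrist [138. 517.] 0.68 [0.5035 0.4374]
t 26.72 pos [0.4299 0.2334 0.239 ] psi 140.31 tilt [ 0. -0.] j [ 0.42  0.14  1.64 -0.    1.36 -0.46] w 0.304
now-frame mm [-369.3 -217.7  -21. ] tool-z turn 0.546 after-turn mm [-428.7    5.8  -21. ]
```

View pics/x1.png

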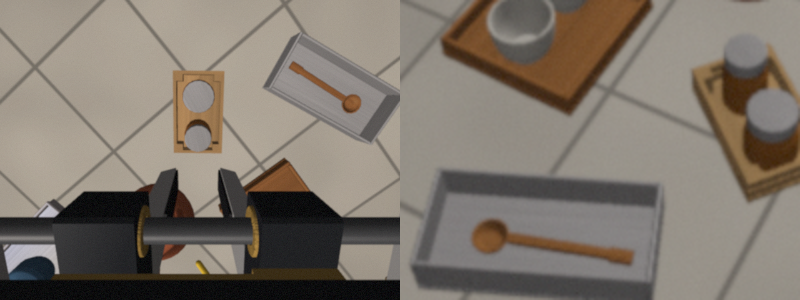

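The left crop shows both jars upright in the crate, and the right crop shows the wooden spoon lying in the long box. Now to the steel spoon.

Call:
servo_tool:
  plan:
    - {"dp": [0,0,0],"angular": [0,0,0.103],"hand": -0.4}
    - {"dp": [0,0,0],"angular": [0,0,0.103],"hand": -0.4}
    - {"dp": [0,0,0],"angular": [0,0,0.103],"hand": -0.4}
    - {"dp": [0,0,0],"angular": [0,0,0.103],"hand": -0.4}
    - {"dp": [0,0,0],"angular": [0,0,0.103],"hand": -0.4}
    - {"dp": [-30,-0.8,0],"angular": [0,0,0],"hand": -0.4}
    - {"dp": [-40,-0.8,0],"angular": [0,0,0],"hand": -0.4}
    - {"dp": [-40,-0.8,0],"angular": [0,0,0],"hand": -0.4}
    - {"dp": [-40,-0.8,0],"angular": [0,0,0],"hand": -0.4}
    - {"dp": [-40,-0.8,0],"angular": [0,0,0],"hand": -0.4}
    - {"dp": [-40,-0.8,0],"angular": [0,0,0],"hand": -0.4}
    - {"dp": [-40,-0.8,0],"angular": [0,0,0],"hand": -0.4}
    - {"dp": [-40,-0.8,0],"angular": [0,0,0],"hand": -0.4}
    - {"dp": [-40,-0.8,0],"angular": [0,0,0],"hand": -0.4}
    - {"dp": [-40,-0.8,0],"angular": [0,0,0],"hand": -0.4}
    - {"dp": [0,0,40],"angular": [0,0,0],"hand": -0.4}
    - {"dp": [0,0,40],"angular": [0,0,0],"hand": -0.4}
    - {"dp": [0,0,20],"angular": [0,0,0],"hand": -0.4}
    - {"dp": [0,0,0],"angular": [0,0,0],"hand": -0.4}
    - {"dp": [0,0,0],"angular": [0,0,0],"hand": -0.4}

```text
time: 28.38
ee_pos: [0.5609, -0.134, 0.139]
orientation: [0.568, 0.823, -0.0, -0.001]
force: [-0.1, -0.1, 1.2]
gripper_width: 0.299
grasp_force: 0.0
```

```bash
python3 look.py w9.png; python3 - <<'E'
from h import *
np.set_printoptions(precision=4,suppress=True)
w=eyes.grab_frame("wrist")
for r in nets.outline_of("spoon1",w)[:1]:
    v,u=np.nonzero(r["mask"]);P=np.array([onz(w,(a,b),.013)[:2] for a,b in zip(v,u)])
    P=P[np.linalg.norm(P-[.546,-.095],axis=1)>.03]   # handle only
    c=P.mean(0);d=np.linalg.svd(P-c,full_matrices=False)[2][0];print(r["box"],r["confidence"],c,np.degrees(np.arctan2(d[1],d[0])),P.min(0),P.max(0))
E
python3 go.py .5613 -.134 .005 110.8
```

```text
spoon1_bowl 0.58 [183.7, 309.1] [ 0.5427 -0.1006  0.009 ]
spoon1_end 0.75 [319.3, 316.5] [ 0.5875 -0.2024  0.015 ]
[292.4, 162.7, 333.3, 320.3] 0.68 [ 0.5712 -0.1664] -68.17437086626299 [ 0.5498 -0.208 ] [ 0.5913 -0.1225]
t 28.63 pos [ 0.5616 -0.1341  0.1407] psi 110.81 tilt [ 0.003 -0.001] j [-0.3   0.42  1.52 -0.    1.2  -0.66] w 0.299
now-frame mm [  0.4  -0.6 135.7] tool-z turn 0.0 after-turn mm [  0.4  -0.6 135.7]
```

View pics/w9.png

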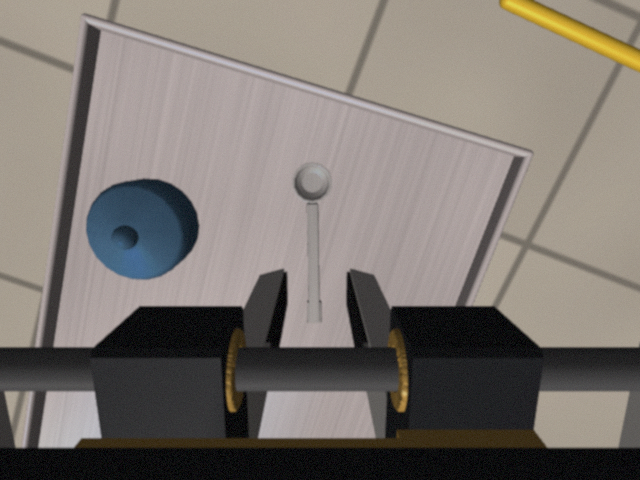

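The spoon handle runs straight between the fingers, with the bowl at (312,181) and the end at (315,320). It sits about 2.5 mm left of centre. Descend and grip.

Call:
servo_tool:
  plan:
    - {"dp": [0,-2.5,20],"angular": [0,0,0],"hand": -0.4}
    - {"dp": [0,0,35],"angular": [0,0,0],"hand": -0.4}
    - {"dp": [0,0,35],"angular": [0,0,0],"hand": -0.4}
    - {"dp": [0,0,25],"angular": [0,0,0],"hand": -0.4}
    - {"dp": [0,0,13],"angular": [0,0,0],"hand": -0.4}
    - {"dp": [0,0,7],"angular": [0,0,0],"hand": -0.4}
    - {"dp": [0,0,0],"angular": [0,0,0],"hand": -0.4}
    - {"dp": [0,0,0],"angular": [0,0,0],"hand": -0.4}
    - {"dp": [0,0,0],"angular": [0,0,0],"hand": -1.0}
    - {"dp": [0,0,0],"angular": [0,0,0],"hand": -1.0}
    - {"dp": [0,0,0],"angular": [0,0,0],"hand": -1.0}
    - {"dp": [0,0,0],"angular": [0,0,0],"hand": -1.0}

```text
time: 29.63
ee_pos: [0.5589, -0.135, 0.0045]
orientation: [0.568, 0.823, 0.0, 0.0]
force: [-0.4, 0.3, 3.8]
gripper_width: 0.087
grasp_force: 30.0
```

Call:
servo_tool:
  plan:
    - {"dp": [0,0,-10],"angular": [0,0,0],"hand": -1.0}
    - {"dp": [0,0,-25],"angular": [0,0,0],"hand": -1.0}
    - {"dp": [0,0,-16],"angular": [0,0,-0.118],"hand": -1.0}
    - {"dp": [0,0,-16],"angular": [0,0,-0.118],"hand": -1.0}
    - {"dp": [0,0,-16],"angular": [0,0,-0.118],"hand": -1.0}
    - {"dp": [0,0,-16],"angular": [0,0,-0.118],"hand": -1.0}
    - {"dp": [0,0,-16],"angular": [0,0,-0.118],"hand": -1.0}
    - {"dp": [0,0,-16],"angular": [0,0,-0.118],"hand": -1.0}
    - {"dp": [0,0,-16],"angular": [0,0,-0.118],"hand": -1.0}
    - {"dp": [0,0,-16],"angular": [0,0,-0.118],"hand": -1.0}
    - {"dp": [0,0,-16],"angular": [0,0,-0.118],"hand": -1.0}
    - {"dp": [0,0,-16],"angular": [0,0,-0.118],"hand": -1.0}
    - {"dp": [0,0,-16],"angular": [0,0,-0.118],"hand": -1.0}
    - {"dp": [0,0,-16],"angular": [0,0,-0.118],"hand": -1.0}
    - {"dp": [0,0,-16],"angular": [0,0,-0.118],"hand": -1.0}
    - {"dp": [0,0,0],"angular": [0,0,0],"hand": -1.0}
    - {"dp": [0,0,0],"angular": [0,0,0],"hand": -1.0}

```text
time: 31.05
ee_pos: [0.5586, -0.1349, 0.2476]
orientation: [-0.161, 0.987, -0.0, 0.001]
force: [0.8, -0.0, -0.7]
gripper_width: 0.089
grasp_force: 30.0
```

```bash
python3 - <<'E'
from h import *
np.set_printoptions(precision=4,suppress=True)
w=eyes.grab_frame("wrist")
z=readout.observe()["ee_pos"][2]+.006
for n in("spoon1_bowl","spoon1_end"):
    for r in nets.place_of(n,w)[:2]:print(n,r["confidence"],r["at"],onz(w,r["at"],z))
E
python3 go.py .507 .4145 .25 198.6
```

```text
spoon1_bowl 0.69 [207.1, 314.1] [ 0.5223 -0.1482  0.2525]
spoon1_end 0.59 [429.3, 318.3] [ 0.6304 -0.1101  0.2525]
t 31.2 pos [ 0.5582 -0.1348  0.2458] psi -161.49 tilt [-0.002  0.001] j [-0.3   0.33  1.39  0.    1.42 -2.19] w 0.087
now-frame mm [-125.9  537.1   -3.8] tool-z turn -0.002 after-turn mm [-126.7  536.9   -3.8]
```

Call:
servo_tool:
  plan:
    - {"dp": [-4,18,0],"angular": [0,0,0],"hand": -1.0}
    - {"dp": [-8,34,0],"angular": [0,0,0],"hand": -1.0}
    - {"dp": [-8.5,36,0],"angular": [0,0,0],"hand": -1.0}
    - {"dp": [-8.5,36,0],"angular": [0,0,0],"hand": -1.0}
    - {"dp": [-8.5,36,0],"angular": [0,0,0],"hand": -1.0}
    - {"dp": [-8.5,36,0],"angular": [0,0,0],"hand": -1.0}
    - {"dp": [-8.5,36,0],"angular": [0,0,0],"hand": -1.0}
    - {"dp": [-8.5,36,0],"angular": [0,0,0],"hand": -1.0}
    - {"dp": [-8.5,36,0],"angular": [0,0,0],"hand": -1.0}
    - {"dp": [-8.5,36,0],"angular": [0,0,0],"hand": -1.0}
    - {"dp": [-8.5,36,0],"angular": [0,0,0],"hand": -1.0}
    - {"dp": [-8.5,36,0],"angular": [0,0,0],"hand": -1.0}
    - {"dp": [-8.5,36,0],"angular": [0,0,0],"hand": -1.0}
    - {"dp": [-8.5,36,0],"angular": [0,0,0],"hand": -1.0}
    - {"dp": [-8.5,36,0],"angular": [0,0,0],"hand": -1.0}
    - {"dp": [-4,17,0],"angular": [0,0,0],"hand": -1.0}
    - {"dp": [0,0,30],"angular": [0,0,0],"hand": -1.0}
    - {"dp": [0,0,40],"angular": [0,0,0],"hand": -1.0}
    - {"dp": [0,0,30],"angular": [0,0,0],"hand": -1.0}
    - {"dp": [0,0,0],"angular": [0,0,0],"hand": -1.0}

```text
time: 32.87
ee_pos: [0.5037, 0.4126, 0.1391]
orientation: [-0.161, 0.987, -0.003, -0.005]
force: [0.6, -0.7, -1.4]
gripper_width: 0.091
grasp_force: 30.0
```

```bash
python3 look.py w10.png spoon_box:.04; python3 go.py .506 .414 .025 198.6
python3 - <<'E'
from h import *
w=eyes.grab_frame("wrist")
z=readout.observe()["ee_pos"][2]+.006
for n,zz in(("spoon1_bowl",z),("spoon1_end",z),("spoon2_bowl",.01),("spoon2_end",.012)):
    for r in nets.place_of(n,w)[:2]:print(n,round(r["confidence"],2),r["at"],onz(w,r["at"],zz))
E
```

```text
spoon_box [275.5, 125.3, 407.9, 307.0] 0.87 mid [0.475  0.4268] size [0.1285 0.1293]
spoon_box [63.8, 0.0, 258.4, 133.4] 0.39 mid [0.4248 0.2728] size [0.1076 0.122 ]
spoon1_end 0.85 [428.0, 318.9] [0.6695 0.4698 0.015 ]
t 33.07 pos [0.5071 0.4148 0.1494] psi -161.36 tilt [0.003 0.002] j [ 0.63  0.58  1.26  0.    1.3  -1.27] w 0.087
now-frame mm [  1.7  -0.5 124.4] tool-z turn 0.001 after-turn mm [  1.7  -0.5 124.4]
spoon1_bowl 0.61 [208.0, 313.4] [0.47119065 0.40111733 0.15557151]
spoon1_end 0.62 [428.8, 318.4] [0.57769566 0.43940139 0.15557151]
spoon2_bowl 0.68 [294.1, 342.1] [0.55549918 0.45418111 0.01      ]
spoon2_end 0.8 [152.7, 341.7] [0.44392991 0.41433298 0.012     ]
spoon2_end 0.74 [34.7, 157.9] [0.40713074 0.258299   0.012     ]
```

View pics/w10.png

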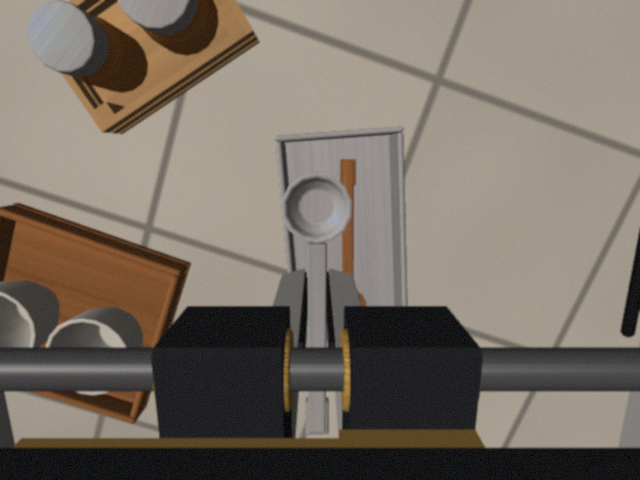

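The view shows the steel spoon level over the box, with its bowl at (317,208), beside the wooden spoon's handle at column 348. The box's far corners are at about (278,137) and (403,128). I'll project those corners before going below the rim.

```bash
python3 - <<'E'
from h import *
np.set_printoptions(precision=4,suppress=True)
w=eyes.grab_frame("wrist")
a=onz(w,(137,277.5),.04)[:2];b=onz(w,(128.5,402.5),.04)[:2];print(a,b,np.linalg.norm(a-b))
u=(b-a)/np.linalg.norm(b-a);x=np.array([u[1],-u[0]])
c=(a+b)/2+.095*x; print("centre",c,"ang",np.degrees(np.arctan2(x[1],x[0])))
p=readout.observe()["ee_pos"][:2]
y=np.array([-x[1],x[0]])
q=np.array([.5555,.4542]),np.array([.444,.4143])
print("tcp local",(p-c)@x,(p-c)@y,"sp2",[((k-c)@x,(k-c)@y) for k in q])
# outline rect of the side view rim as second opinion
im=cv2.resize(w["color"][115:300,260:430],None,fx=3.2,fy=3.2,interpolation=cv2.INTER_CUBIC);cv2.imwrite("pics/w11.png",im)
E
```

```text
[0.4477 0.3655] [0.4142 0.4469] 0.0880364894806724
centre [0.5188 0.4424] ang 22.38537960157631
tcp local -0.02200534153993275 -0.021176012499533287 sp2 [(np.float64(0.03841689192326845), np.float64(-0.00306074948768152)), (np.float64(-0.0798761239544126), np.float64(0.0025090256031721977))]
```

The projected width is 88.0 mm, which matches the box exactly. The tool is 21 mm off the box's centre line, so I'll shift it 1.5 mm inward, lower it inside the rim, and open just enough to let the spoon go.

Call:
servo_tool:
  plan:
    - {"dp": [0,1.5,20],"angular": [0,0,0],"hand": -1.0}
    - {"dp": [0,0,35],"angular": [0,0,0],"hand": -1.0}
    - {"dp": [0,0,30],"angular": [0,0,0],"hand": -1.0}
    - {"dp": [0,0,15],"angular": [0,0,0],"hand": -1.0}
    - {"dp": [0,0,10],"angular": [0,0,0],"hand": -1.0}
    - {"dp": [0,0,7],"angular": [0,0,0],"hand": -1.0}
    - {"dp": [0,0,5],"angular": [0,0,0],"hand": -1.0}
    - {"dp": [0,0,0],"angular": [0,0,0],"hand": -1.0}
    - {"dp": [0,0,0],"angular": [0,0,0],"hand": -1.0}

```text
time: 34.12
ee_pos: [0.5062, 0.4161, 0.0259]
orientation: [-0.162, 0.987, 0.0, 0.001]
force: [0.1, -0.9, -0.1]
gripper_width: 0.092
grasp_force: 30.0
```

Call:
servo_tool:
  plan:
    - {"dp": [0,0,0],"angular": [0,0,0],"hand": -0.75}
    - {"dp": [0,0,0],"angular": [0,0,0],"hand": -0.75}
    - {"dp": [0,0,0],"angular": [0,0,0],"hand": -0.75}
    - {"dp": [0,0,0],"angular": [0,0,0],"hand": -0.75}
    - {"dp": [0,0,-5],"angular": [0,0,0],"hand": -0.75}
    - {"dp": [0,0,-10],"angular": [0,0,0],"hand": -0.75}
    - {"dp": [0,0,-20],"angular": [0,0,0],"hand": -0.75}
    - {"dp": [0,0,-40],"angular": [0,0,0],"hand": -0.5}
    - {"dp": [0,0,-40],"angular": [0,0,0],"hand": -0.5}
    - {"dp": [0,0,-20],"angular": [0,0,0],"hand": -0.5}
    - {"dp": [0,0,0],"angular": [0,0,0],"hand": -0.5}
    - {"dp": [0,0,0],"angular": [0,0,0],"hand": -0.5}

```text
time: 35.12
ee_pos: [0.5061, 0.416, 0.1618]
orientation: [-0.162, 0.987, 0.001, 0.001]
force: [-0.3, -0.3, -1.1]
gripper_width: 0.252
grasp_force: 0.0
```

```bash
python3 - <<'E'
from h import *
np.set_printoptions(precision=4,suppress=True)
f={k:eyes.grab_frame(k) for k in("top","side","wrist")}
for n in("spoon1_bowl","spoon1_end"):
    for k in("side","wrist"):
        for r in nets.place_of(n,f[k])[:3]:print(n,k,round(r["confidence"],2),r["at"],onz(f[k],r["at"],.012)[:2])
for n in("sugar_bowl","jebena","ladle"):
    for r in nets.place_of(n,f["side"])[:1]:print(n,round(r["confidence"],2),np.round(r["at"]))
a=cv2.resize(f["wrist"]["color"],(400,300))
b=cv2.resize(f["side"]["color"][180:460,150:430],(400,400))
c=cv2.resize(f["top"]["color"],(400,300))
im=np.zeros((600,800,3),np.uint8);im[:300,:400]=a;im[300:,:400]=c;im[:400,400:]=b
cv2.imwrite("pics/end.png",im);print(readout.observe()["time"],readout.observe()["ee_pos"])
E
```

```text
spoon1_bowl side 0.71 [414.4, 264.9] [0.4682 0.4052]
spoon1_bowl wrist 0.79 [179.6, 315.2] [0.4689 0.4017]
spoon1_bowl wrist 0.31 [241.5, 342.3] [0.511  0.4402]
spoon1_end side 0.65 [407.8, 199.0] [0.5722 0.445 ]
spoon1_end side 0.45 [313.9, 237.3] [0.6241 0.2483]
spoon1_end wrist 0.97 [312.9, 321.0] [0.5784 0.444 ]
spoon1_end wrist 0.43 [288.1, 51.7] [0.6317 0.2135]
sugar_bowl 0.45 [217. 403.]
jebena 0.67 [284. 334.]
35.6167 [0.5058 0.4157 0.1596]
```

View pics/end.png

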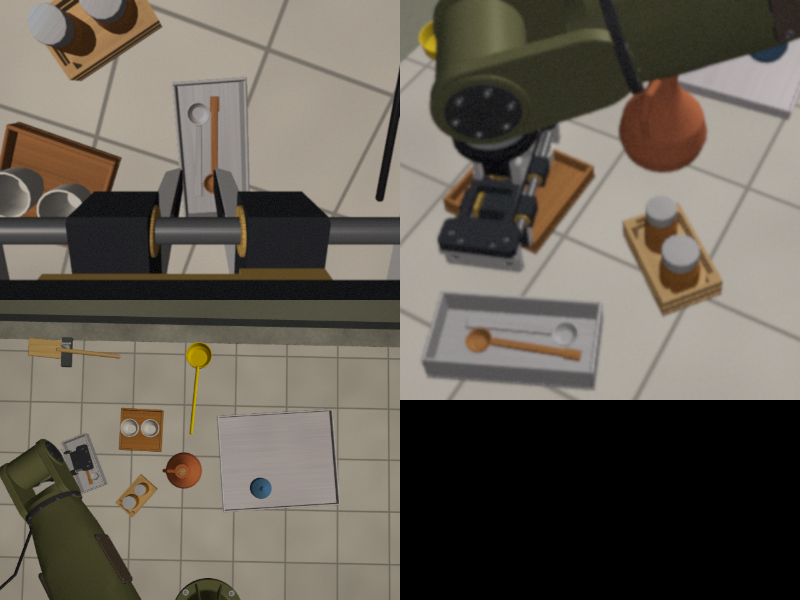

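The composite shows both spoons flat side by side in the steel box, both jars upright in the crate and both cups in their box. The sugar bowl, pot and ladle are unmoved, and the gripper is clear. I'm handing in.

```bash
python3 -c "
from station import job
print(job.sign_off())"
```

```text
the job is handed in; nothing more can be done
None
```

The job is handed in at about 36 s, though sign-off returned no verdict: the last pictures show both cups, the spoon and the jar in their boxes, and the sugar bowl, coffee pot and ladle where they started.

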